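# Show the worn brake pad to the inspection camera

## Robot

A 6-joint arm with a two-finger parallel gripper is mounted at the origin on the work surface. World frame = base frame: x ahead of the robot, y to its left, z up, the work surface at z = 0. Lengths are in mm, angles in rad, forces in N, time in s.
With the tool pointing down it reaches from about 275 to 750 mm from the base axis. Payload 10.2 kg.
Tool frame: the origin (TCP) lies at the very end of the fingers, on their centre line; the grasp point (between the pads) lies ctrl.grip_depth behind it (ctrl.grip_depth is the distance from the TCP to the grasp point, in mm); z points along the fingers, y is the direction in which the jaws open and shut (so a half turn about z gives the same grasp; the last joint's range is limited). The gripper opens to 85 mm and grips with 20 to 120 N. Pads are 22 mm wide; open, the fingers measure 114 mm over their backs; the gripper's body (76 mm by 85 mm) begins 54 mm behind the grasp point. The pads swing forward as they close: fully open they stand 13 mm farther back than shut.
Start: joints at [-1.539, 0.313, 1.498, -0, 1.331, -0.223], TCP at [132.314, -508.059, 231.294] pointing down, gripper open.
Joint ranges: [-2.94, 2.94], [-0.97, 2.17], [0.19, 2.56], [-1.23, 4.37], [0.02, 3.11], [-2.88, 2.88]. Speed limits (rad/s): [2.39, 2.39, 3.01, 3.14, 3.14, 3.14].

## Interface

Orientations are given as a unit quaternion [w, x, y, z].
In Python, from rig import telemetry, eyes, ctrl, nets gives the robot as it stands. The module is installed in compiled form; this text tells all that it offers.
- The arm moves only by the tool drive_tool, never from a script. Its argument "series" is text: rows parted by semicolons, each of 7 numbers parted by spaces: the shift along the tool's x, y, z normalised to -1 to 1, where 1 is 0.12 m, then the turn, a rotation vector about the tool's x, y, z normalised to -1 to 1, where 1 is 0.5 rad, then the opening, from 0 (shut) to 1 (fully open). In form: tx ty tz wx wy wz hand; .... A call has 1 to 20 rows; each row is the pose to reach, as a shift and turn from the pose measured when the call began, along the tool's axes at that moment; what a row does not reach only later rows make up. A row lasts 1/10 s, in which the tool goes at most 50 mm and 8.59 degrees, less where a joint would pass 70% of its speed; a pose out of reach is approached as far as the arm can. A call with a number of a shift or a turn outside -1 to 1 is refused whole. A call with a gripper value outside its range is refused whole. The fingers move at their own pace and stop on an object; "newtons" is the grip in N (left out, the last holds). Time passes only in rows, so rows that repeat a pose let the fingers close. It gives the time, the measured TCP pose, the force and the opening at its end, in the units of the state.
- telemetry.sense(): the state, without advancing time (a new reading comes with each control period).
- eyes.capture(name): name is "side" or "top"; returns a dict with "frame" (384x512x3 uint8, red, green, blue), "fx", "fy", "cx", "cy" (pixels), "D" ([k1, k2, p1, p2, k3] as OpenCV has them; the pictures are not rectified), "view" (4x4, takes a point from world to camera coordinates). Camera axes: x right, y up, looking along -z (the intrinsics and any distortion apply to the point x, -y, -z); pixel columns grow to the right and rows downward; lengths in mm; the calibration is good to about 2 mm. A picture is of the moment at which its call begins. There is no depth.
- ctrl.finish_job(): hands the job in, once; it reports no verdict.
Trained networks look in a picture, given as the dict that the camera call returned (one of the last four; its "shot" number tells which), for a name from the list of things; names that differ only in an ending like _2 or _b are one class to them, and where a whole thing is asked for, a point or a joint stands for the part that bears it (a point fixed in the world has none). Each returns a list of dicts, best first, with "confidence" (0 to 1); they miss things now and then, are a little off and sometimes report something else, mostly with a low value. They report only what shows in the picture. A call takes as long as a camera call. They do not tell look-alikes from the thing itself.
- nets.spot_in(name, picture): "rect" ([left, top, right, bottom] in pixels, round what is visible of it).
The state is a dict: "time_s": time; "joints": joint angles; "dq": joint speeds; "tau": joint torques, N m; "eef_pos": TCP position; "ee_rot": TCP orientation; "force": force on the tool from outside, world axes, zero at the start; "wrist_torque": the same for the moment, N m; "grip_width": opening from 0.0 (shut) to 1.0 (fully open).
Only numpy, scipy, OpenCV 4.12 (cv2) and the standard library are available. Lean on these libraries where they do the work, as an engineer would, in place of code of your own. Each camera call takes 0.05 s, during which the arm holds its last target. There are 200 camera calls.

## Task

Lift the worn brake pad, the one with the thin copper-brown lining and yellow paint on its top edge, out of the pad rack and hold it up for the inspection camera: its lining facing the lens squarely, centred on the line of sight and about 12 cm from the lens, its long side level and its yellow edge up. The camera has been set up at some height and downward tilt, so match its line of sight; do not disturb the camera, the two good pads or the other things on the bench. Finish while still holding the pad there, still and clear of everything else: do not put it down or let it go.

Things in the scene. Friction and masses are not known exactly. Their poses are not given: they have to be found in the camera images.
- worn_pad: Worn brake pad, upright in a rack slot. Steel plate 6 thick, 100 wide, 56 high, ears to 116 wide at 10 to 30 up; copper-brown lining 4 thick on its -x face, 84 wide, 0 to 50 up; yellow top corners; 0.2-0.4 kg. Origin: middle of lower edge, mid-plane of the plate; z up, y along, x through the thickness (lined pad: x = -7 to +3). Grip across x, mid top edge; may lean 3 degrees in the slot.
- worn_pad_face (a point): Centre of the worn pad's lining face: 7 mm to -x of the pad's origin and 28 mm above its lower edge. Same axes as the pad.
- good_pad_a: A good brake pad in another slot: same plate and axes as the worn pad, but black lining 11 thick (17 in all, x = -14 to +3) and no yellow.
- good_pad_b: The other good brake pad, like good_pad_a, in the remaining slot.
- rack: Fixed aluminium rack, 215 long (x) by 136 wide (y), side rails 48 high. Three slots at x = -70, 0, 70, each 9 wide between blue cheeks up to 38 high, take the pads' ears. Pads stand on its floor, 8 above the bench (pad tops 64 above it), and lift straight up; all linings face the rack's -x. Origin: centre of underside.
- stand: Fixed stand of the inspection camera: foot 130 by 150, round column 20 thick, 344 tall, 30 behind the foot's centre. Origin: centre of the foot's underside; x is level, the way the camera looks. Carries a white camera head 60 x 52 x 50 with a black ring light 60 across round the lens; its height and tilt stay as set unless pushed.
- lens (a point): Centre of the front glass of the lens, 160 to 280 above the bench. Its x axis is the line of sight, out of the lens, 6 to 29 degrees below level; y is level, to the left as the camera looks; z is up, square to x. When the pad is presented rightly its axes are parallel to the lens's.
- spray_can: Green spray can with a pale top, 65 across, 190 tall, standing beyond the work to the left. Bystander. Origin: centre of underside.
- oil_bottle: Blue oil bottle with yellow cap, 80 across, 200 tall. Bystander. Origin: centre of underside.
- wrench: Steel wrench 200 long lying on the bench at the far side. Bystander. Origin: underside, x along it.
- screwdriver: Screwdriver with red handle, 210 long, lying near the robot. Bystander. Origin: underside, x along it.
- brake_disc: Steel brake disc 220 across, 45 high at its hub, lying flat at the far side. Bystander. Origin: centre of underside.
Things that resemble listed ones, but are neither listed nor needed, are in the scene too. What is shaped like the good_pad_a but red is not meant.

How it is judged (in metres and radians):
On the way:
1. the worn pad is lifted clear of the rack (z of worn_pad in the frame of rack above 0.055 m and contact force between worn_pad and the fingers above 1 N), for 0.2 s.
At the end, for the whole second after the job is handed in: The fingers hold the worn pad still in the air, touching nothing else: lining centre 95 to 145 mm out from the lens and within 18 mm of its line of sight sideways and up-down, lining towards the lens and square to it, long side level and yellow edge up, all within 10 degrees (x of worn_pad_face in the frame of lens between 0.095 and 0.145 m and y of worn_pad_face in the frame of lens between -0.018 and 0.018 m and z of worn_pad_face in the frame of lens between -0.018 and 0.018 m and angle between the x axis of worn_pad and the x axis of lens, either way round below 0.175 rad and angle between the z axis of worn_pad and the z axis of lens, either way round below 0.175 rad and x of lens in the frame of worn_pad below -0.05 m and angle between worn_pad's own z axis and vertical below 0.9 rad and height (world z) of worn_pad above 0.08 m and contact force between worn_pad and the fingers above 1 N and contact force between worn_pad and rack below 0.1 N and contact force between worn_pad and stand below 0.1 N and contact force between worn_pad and good_pad_a below 0.1 N and contact force between worn_pad and good_pad_b below 0.1 N and contact force between worn_pad and spray_can below 0.1 N and contact force between worn_pad and oil_bottle below 0.1 N and contact force between worn_pad and wrench below 0.1 N and contact force between worn_pad and screwdriver below 0.1 N and contact force between worn_pad and brake_disc below 0.1 N and linear speed of worn_pad below 0.03 m/s and angular speed of worn_pad below 0.2 rad/s); the arm keeps its last pose, push and grip.
It fails at once if the camera is pushed (lens moved by more than 12 mm) (distance of lens from where it was at the start of the episode above 0.012 m).
It fails at once if a good pad is shifted by more than 15 mm (distance of any of good_pad_a, good_pad_b from where it was at the start of the episode above 0.015 m).
It fails at once if another thing on the bench is moved by more than 30 mm (distance of any of spray_can, oil_bottle, wrench, screwdriver, brake_disc from where it was at the start of the episode above 0.03 m).
It also fails if it takes over 34 s, if anything falls off the work surface, if the arm or the gripper's body presses on something with over 40 N, if the wrist force passes 120 N, or if a joint passes its speed limit or range.

## Working session

There is one attempt and no reset: what is moved stays moved. The work goes in short steps, Python scripts to look and compute and a tool call to move; the robot and the scene stay as the last step left them, time stands still between calls to the robot, and variables do not carry over. Pictures are saved under pics/ and viewed, about 8 in all and at most 12, crops included, and the job is handed in when it is done.

Besides the shell and the picture viewer there is one more tool, called after "Request:" by a JSON object that holds its "method" and its "body", one argument or row to a line. drive_tool: Moves the arm, as the interface text tells. Scaled input: -1 to 1 covers 0.12 m each way for a shift and 0.5 rad each way for a turn. Its arguments: {"type":"object","properties":{"series":{"type":"string"},"newtons":{"type":"number"}},"required":["series"]}

```bash
mkdir -p pics; cat > h.py <<'E'
import numpy as np, cv2, pickle
from rig import telemetry, eyes, ctrl, nets
E
python3 - <<'E'
from h import *
s=telemetry.sense(); print(s['eef_pos'],s['ee_rot'],s['time_s'],ctrl.grip_depth)
ims=[]
for n in ['side','top']:
    c=eyes.capture(n); pickle.dump(c,open(n+'.pkl','wb'))
    cv2.imwrite(f'pics/{n}0.png',cv2.resize(c['frame'][:,:,::-1],(800,600),interpolation=cv2.INTER_CUBIC))
    print(n,c['fx'],c['fy'],c['cx'],c['cy'],c['D'],np.round(c['view'],3).tolist())
    for k in ['worn_pad','good_pad_a','rack','stand','lens']:
        try: print(k,[(np.round(d['rect']).astype(int).tolist(),round(d['confidence'],2)) for d in nets.spot_in(k,c)])
        except Exception as e: print(k,e)
E
```

```text
[ 132.30191371 -507.78945674  230.72621172] [-6.40717768e-04  9.91894138e-01  1.27065358e-01  6.04815118e-05] 0.0 18.700000000000003
side 470.912374853931 470.912374853931 253.49229585760798 190.6319245725743 [-0.1005742  0.         0.         0.         0.       ] [[-0.964, -0.265, -0.0, 554.439], [0.179, -0.653, 0.736, -218.918], [-0.195, 0.71, 0.677, -1429.934], [0.0, 0.0, 0.0, 1.0]]
worn_pad [([242, 252, 262, 282], 0.85)]
good_pad_a [([276, 229, 304, 260], 0.71), ([259, 239, 284, 268], 0.69), ([263, 170, 295, 193], 0.65)]
rack [([230, 223, 313, 296], 0.62)]
stand [([262, 71, 308, 166], 0.76)]
lens [([280, 107, 300, 132], 0.78)]
top 387.3924562634044 387.3924562634044 252.95950330317743 195.1686714215374 [0.03266669 0.         0.         0.         0.        ] [[-0.011, -0.999, -0.032, 32.58], [0.988, -0.016, 0.153, -621.391], [-0.153, -0.03, 0.988, -1093.046], [0.0, 0.0, 0.0, 1.0]]
worn_pad [([183, 212, 209, 241], 0.63)]
good_pad_a [([316, 210, 346, 235], 0.72), ([227, 243, 246, 272], 0.69), ([207, 227, 229, 261], 0.55)]
rack [([174, 204, 258, 288], 0.57)]
stand [([362, 183, 461, 248], 0.57)]
lens [([383, 201, 416, 231], 0.64)]
```

View pics/side0.png

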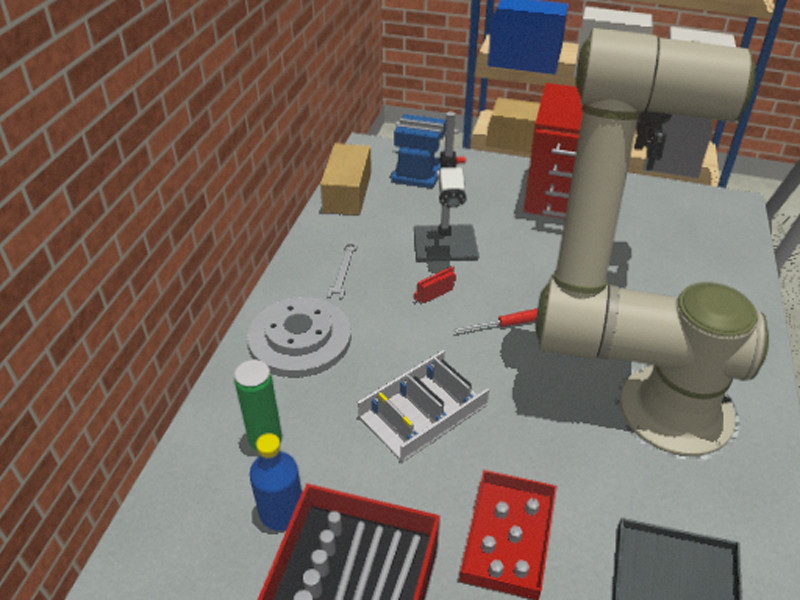

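View pics/top0.png

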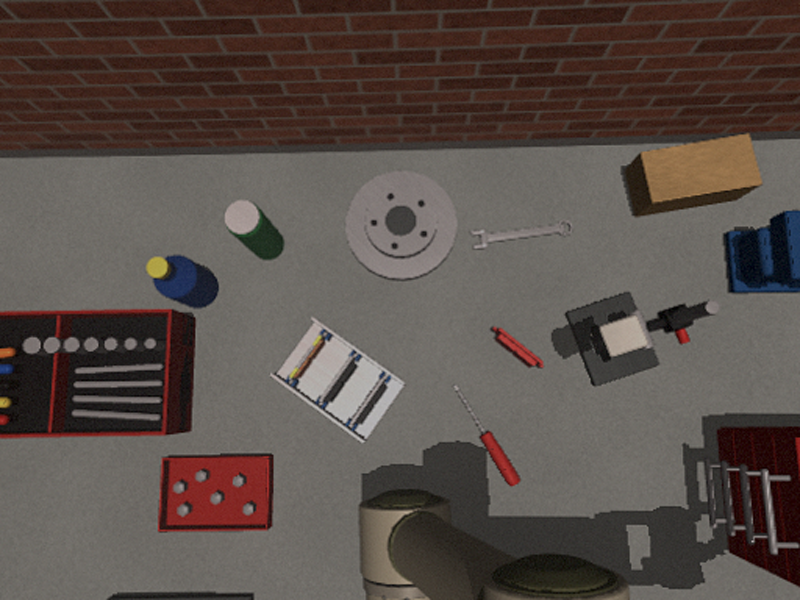

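```bash
python3 - <<'E'
import pickle,cv2,numpy as np
s=pickle.load(open('side.pkl','rb'))['frame'];t=pickle.load(open('top.pkl','rb'))['frame']
def crop(f,x0,y0,x1,y1,k): return cv2.resize(f[y0:y1,x0:x1,::-1],None,fx=k,fy=k,interpolation=cv2.INTER_CUBIC)
a=crop(s,225,215,325,305,4);b=crop(t,170,200,270,290,4);c=crop(s,250,60,320,130,4)[:240];d=crop(t,350,170,470,260,4)[:240]
c=crop(s,245,65,345,140,4);d=crop(t,365,185,465,260,4)
img=np.vstack([np.hstack([a,b]),np.hstack([c,d])])
cv2.imwrite('pics/crop0.png',cv2.resize(img,None,fx=.9,fy=.9)) 
print(img.shape)
E
```

```text
(660, 800, 3)
```

View pics/crop0.png

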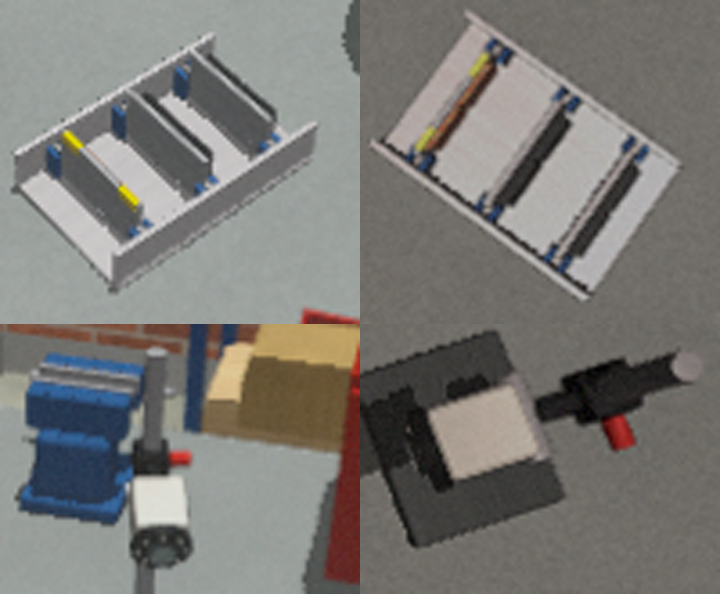

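Pictures so far (3): three pads stand in the rack. In the top view the yellow-edged pad with a brown lining is at about (197,228). The black-lined good pads are at about (219,244) and (237,258). The red look-alike lies loose at (331,223). The worn pad is the one at (197,228), because of its yellow corners and copper lining, and the crop confirms it. Next I enlarge the camera head for its tilt and fit the rack.

```bash
cat >> h.py <<'E'
from scipy.optimize import least_squares
from scipy.spatial.transform import Rotation as R
def load(n): return pickle.load(open(n+'.pkl','rb'))
def proj(c,P):
    P=np.atleast_2d(P).astype(float); V=np.array(c['view'])
    q=(P@V[:3,:3].T+V[:3,3])*[1,-1,-1]
    K=np.array([[c['fx'],0,c['cx']],[0,c['fy'],c['cy']],[0,0,1.]])
    return cv2.projectPoints(q,np.zeros(3),np.zeros(3),K,np.array(c['D'],float))[0][:,0]
E
python3 - <<'E'
from h import *
S,T=load('side'),load('top')
L=np.array([[107.5,68,48],[107.5,-68,48],[-107.5,-68,48],[-107.5,68,48]])
tp=np.array([[372,143],[467,12],[680,165],[588,297]]); tp=np.c_[170+(tp[:,0]-360)/3.6,200+tp[:,1]/3.6]
sp=np.array([[115,255],[15,155],[213,35],[316,123]]); sp=np.c_[225+sp[:,0]/3.6,215+sp[:,1]/3.6]
def W(p,L): return np.c_[L[:,:2]@R.from_euler('z',p[2]).as_matrix()[:2,:2].T+p[:2],L[:,2]]
def f(p): w=W(p,L); return np.r_[(proj(T,w)-tp).ravel(),(proj(S,w)-sp).ravel()]
r=least_squares(f,[550,100,0.7]); print('rack',r.x,np.round(r.fun,1))
pt=np.array([[70,-45,64],[70,45,64.]]);w=W(r.x,pt);print(w)
print('pred yellow ends top crop px',(proj(T,w)-[170,200])*3.6+[360,0],'side',(proj(S,w)-[225,215])*3.6)
def crop(f,x0,y0,x1,y1,k): return cv2.resize(f[y0:y1,x0:x1,::-1],None,fx=k,fy=k,interpolation=cv2.INTER_CUBIC)
a=crop(S['frame'],275,65,315,125,10);b=crop(T['frame'],375,185,415,245,10)
cv2.imwrite('pics/head.png',np.hstack([a,b]))
E
```

```text
rack [483.90504622 133.97009959   0.9442113 ] [-1.2  0.9  0.1 -0.7  0.6 -0.8 -1.4  1.9  0.5  0.1 -0.8 -1.6 -1.  -1.5
  0.3 -0.2]
[[561.40334362 164.28534164  64.        ]
 [488.50022024 217.05971613  64.        ]]
pred yellow ends top crop px [[484.46856909  56.66821905]
 [417.5489058  148.96251644]] side [[ 65.2116021  131.3691446 ]
 [135.50179482 200.05689736]]
```

View pics/head.png

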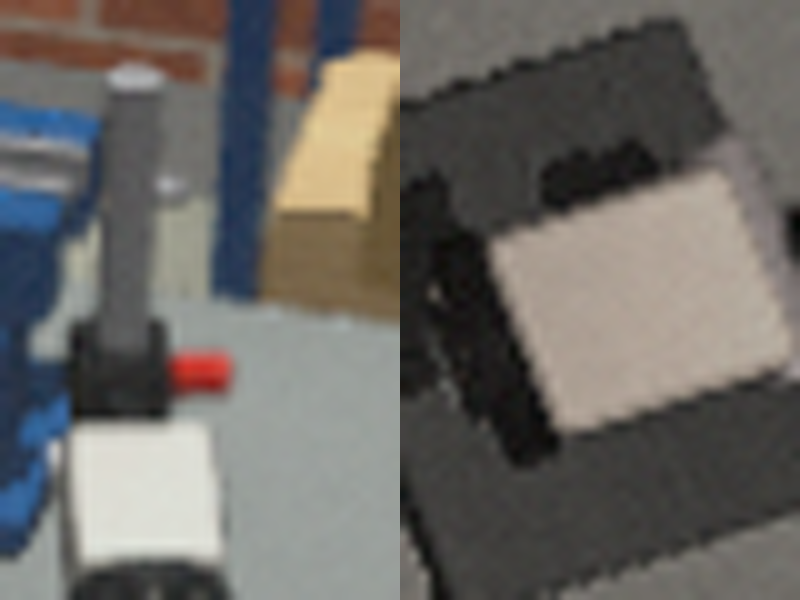

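```bash
cat > lens.py <<'E'
from h import *
S,T=load('side'),load('top')
tc=lambda a:np.array([[375+(u-400)/10,185+v/10] for u,v in a])-[.45,.45]
sc=lambda a:np.array([[275+u/10,65+v/10] for u,v in a])-[.45,.45]
tbox=tc([(490,240),(560,435),(795,365),(730,165)])   # front-right?,..
sbox=sc([(70,425),(210,422),(220,560),(78,560)])
foot=np.array([[361.6,200.3],[403,187.2],[421.4,232.5],[381.1,246.4]])
colT=np.array([[455.9,196.5]]);colS=sc([(138,75)])
ring=np.array([245+161/3.6,65+(545-324)/3.6])-.3
def frame(p):
    x,y,yaw,s,h,t=p[:6]
    Rl=(R.from_euler('z',yaw)*R.from_euler('y',t)).as_matrix()
    Rz=R.from_euler('z',yaw).as_matrix()
    return Rz,np.array([x,y,0]),Rl,np.array([x,y,0])+Rz@[s,0,h]
def f(p):
    Rz,o,Rl,l=frame(p); d=p[6]; th=p[7]
    F=o+np.array([[65,-75,th],[-65,-75,th],[-65,75,th],[65,75,th]])@Rz.T
    B=l+np.array([[-d,-26,25],[-d,26,25],[-60-d,26,25],[-60-d,-26,25]])@Rl.T
    C=o+Rz@[-30,0,344]
    RG=l
    r=[(proj(T,F)-foot)*.6,proj(T,B)-tbox,proj(S,B[[2,3,0,1]])-sbox,proj(T,C)-colT,proj(S,C)-colS,proj(S,RG)-ring]
    return np.concatenate([a.ravel() for a in r]+[[(d-12)/5,(th-12)/4]])
if __name__=='__main__':
    for t0 in (.1,.4):
        r=least_squares(f,[620,-300,1.9,20,220,t0,12,12],x_scale=[10,10,.1,10,10,.1,3,3],loss='soft_l1')
        J=r.jac;sd=np.sqrt(np.diag(np.linalg.inv(J.T@J)))
        print(np.round(r.x,3),np.round(sd,3),r.cost);print(np.round(f(r.x),1))
    np.save('lens.npy',r.x); print(frame(r.x))
E
python3 lens.py
```

```text
[ 5.56897e+02 -3.86106e+02  1.87500e+00  8.52400e+01  1.96539e+02
  2.88000e-01  7.94700e+00  1.13780e+01] [1.188 1.623 0.016 6.445 3.909 0.091 4.775 3.759] 58.269860629375714
[  0.2  -0.5   0.   -0.7   0.5   0.8  -0.6   0.7  -0.9   0.1  -0.1   0.9
   1.8  -0.1   0.   -0.7  14.1  -0.2 -14.8   0.3 -14.7  -0.   14.7  -0.3
   0.    0.1  -0.3   0.   -0.3   0.7  -0.8  -0.2]
[ 5.56897e+02 -3.86106e+02  1.87500e+00  8.52380e+01  1.96538e+02
  2.88000e-01  7.94600e+00  1.13780e+01] [1.188 1.623 0.016 6.445 3.909 0.091 4.775 3.759] 58.26986066030672
[  0.2  -0.5   0.   -0.7   0.5   0.8  -0.6   0.7  -0.9   0.1  -0.1   0.9
   1.8  -0.1   0.   -0.7  14.1  -0.2 -14.8   0.3 -14.7  -0.   14.7  -0.3
   0.    0.1  -0.3   0.   -0.3   0.7  -0.8  -0.2]
(array([[-0.29945564, -0.95411023,  0.        ],
       [ 0.95411023, -0.29945564,  0.        ],
       [ 0.        ,  0.        ,  1.        ]]), array([ 556.89743042, -386.10562276,    0.        ]), array([[-2.87127278e-01, -9.54110226e-01, -8.50388362e-02],
       [ 9.14830245e-01, -2.99455635e-01,  2.70946390e-01],
       [-2.83978080e-01, -2.77555756e-17,  9.58830773e-01]]), array([ 531.37254392, -304.77953513,  196.53784334]))
```

```bash
sed -i 's/B\[\[2,3,0,1\]\]/B[[3,2,1,0]]/' lens.py; sed -i "s/    RG=l/    RG=l; ang=np.linspace(0,6.28,60); cir=proj(S,l+(np.c_[0*ang-3,30*np.cos(ang),30*np.sin(ang)])@Rl.T); ext=np.r_[cir.min(0),cir.max(0)]-ringext/; s/proj(S,RG)-ring\]/(proj(S,RG)-ring)*.5,ext*.7]/" lens.py
sed -i "s/^def frame/ringext=np.array([245+129.5\/3.6,65+(522-324)\/3.6,245+193.5\/3.6,65+(568-324)\/3.6])-.3\ndef frame/" lens.py; python3 lens.py
```

```text
[ 5.56750e+02 -3.86138e+02  1.87500e+00  8.81820e+01  1.97305e+02
  2.53000e-01  9.62100e+00  1.13720e+01] [1.138 1.622 0.015 5.672 3.904 0.08  3.903 3.76 ] 4.412048731634227
[ 0.2 -0.4  0.1 -0.7  0.5  0.8 -0.6  0.7 -0.9  0.2 -0.1  1.   1.7 -0.
 -0.  -0.6 -0.8  0.2  0.1  0.3  0.6 -0.5 -0.4 -0.3  0.   0.2 -0.3  0.
 -0.1  0.5 -0.1  0.7 -0.4 -0.3 -0.5 -0.2]
[ 5.56750e+02 -3.86138e+02  1.87500e+00  8.81820e+01  1.97305e+02
  2.53000e-01  9.62100e+00  1.13720e+01] [1.138 1.622 0.015 5.672 3.904 0.08  3.903 3.76 ] 4.412048731479807
[ 0.2 -0.4  0.1 -0.7  0.5  0.8 -0.6  0.7 -0.9  0.2 -0.1  1.   1.7 -0.
 -0.  -0.6 -0.8  0.2  0.1  0.3  0.6 -0.5 -0.4 -0.3  0.   0.2 -0.3  0.
 -0.1  0.5 -0.1  0.7 -0.4 -0.3 -0.5 -0.2]
(array([[-0.29950329, -0.95409527,  0.        ],
       [ 0.95409527, -0.29950329,  0.        ],
       [ 0.        ,  0.        ,  1.        ]]), array([ 556.75006373, -386.13845219,    0.        ]), array([[-0.28995282, -0.95409527, -0.07503054],
       [ 0.92367137, -0.29950329,  0.2390167 ],
       [-0.2505166 ,  0.        ,  0.9681123 ]]), array([ 530.33922492, -302.00429594,  197.30509263]))
```

```bash
cat >> h.py <<'E'
rack=np.array([483.905,133.97,0.9442])
def rackpt(x,y,z): return np.r_[R.from_euler('z',rack[2]).as_matrix()[:2,:2]@[x,y]+rack[:2],z]
def down(yaw_y):  # tool z down, tool y at world yaw
    y=np.array([np.cos(yaw_y),np.sin(yaw_y),0]);z=np.array([0,0,-1.]);return np.c_[np.cross(y,z),y,z]
def pose(s): q=s['ee_rot']; return np.array(s['eef_pos']),R.from_quat([q[1],q[2],q[3],q[0]]).as_matrix()
def chain(P,M,P2,M2,N):
    rv=R.from_matrix(M.T@M2).as_rotvec()
    for i in range(N):
        Mi=M@R.from_rotvec(rv*i/N).as_matrix()
        print(np.round(Mi.T@(P2-P)/N/120,3),np.round(rv/N/.5,3))
E
python3 - <<'E'
from h import *
P,M=pose(telemetry.sense())
t=rackpt(68,0,150); print(t); chain(P,M,t,down(rack[2]),7)
E
```

```text
[523.77959406 189.05190945 150.        ]
[ 0.66  -0.686  0.097] [ 0.    -0.    -0.646]
[ 0.844 -0.441  0.097] [ 0.    -0.    -0.646]
[ 0.94  -0.15   0.097] [ 0.    -0.    -0.646]
[0.939 0.156 0.097] [ 0.    -0.    -0.646]
[0.841 0.446 0.097] [ 0.    -0.    -0.646]
[0.656 0.689 0.097] [ 0.    -0.    -0.646]
[0.404 0.862 0.097] [ 0.    -0.    -0.646]
```

Request:
{"method": "drive_tool", "body": {
  "series": "0.66 -0.686 0.097 0 0 -0.646 1;0.66 -0.686 0.097 0 0 -0.646 1;0.66 -0.686 0.097 0 0 -0.646 1;0.66 -0.686 0.097 0 0 -0.646 1"
}}

```text
time_s: 1.0
eef_pos: [189.0, -407.3, 220.0]
ee_rot: [0.0, 0.958, 0.286, -0.0]
force: [-0.2, -0.6, 0.0]
grip_width: 0.996
```

Request:
{"method": "drive_tool", "body": {
  "series": "0.844 -0.441 0.097 0 0 -0.646 1;0.844 -0.441 0.097 0 0 -0.646 1;0.844 -0.441 0.097 0 0 -0.646 1;0.844 -0.441 0.097 0 0 -0.646 1"
}}

```text
time_s: 1.4
eef_pos: [245.3, -307.5, 208.6]
ee_rot: [0.001, 0.9, 0.436, -0.0]
force: [-0.3, 0.2, -0.3]
grip_width: 0.999
```

Request:
{"method": "drive_tool", "body": {
  "series": "0.94 -0.15 0.097 0 0 -0.646 1;0.94 -0.15 0.097 0 0 -0.646 1;0.94 -0.15 0.097 0 0 -0.646 1;0.94 -0.15 0.097 0 0 -0.646 1"
}}

```text
time_s: 1.8
eef_pos: [301.6, -208.2, 197.1]
ee_rot: [0.001, 0.818, 0.575, -0.0]
force: [0.6, -0.0, -0.3]
grip_width: 1.002
```

Request:
{"method": "drive_tool", "body": {
  "series": "0.939 0.156 0.097 0 0 -0.646 0.6;0.939 0.156 0.097 0 0 -0.646 0.6;0.939 0.156 0.097 0 0 -0.646 0.6;0.939 0.156 0.097 0 0 -0.646 0.6"
}}

```text
time_s: 2.2
eef_pos: [358.2, -109.3, 185.3]
ee_rot: [0.001, 0.715, 0.699, -0.001]
force: [0.3, 0.7, -0.3]
grip_width: 0.599
```

```bash
python3 - <<'E'
from h import *
P,M=pose(telemetry.sense())
t=rackpt(68,0,150); print(t,P); chain(P,M,t,down(rack[2]),4)
E
```

```text
[523.77959406 189.05190945 150.        ] [ 358.17230936 -109.27449139  185.34032386]
[0.629 0.331 0.073] [-0.     0.001 -0.483]
[0.532 0.472 0.073] [-0.     0.001 -0.483]
[0.403 0.586 0.073] [-0.     0.001 -0.483]
[0.251 0.665 0.073] [-0.     0.001 -0.483]
```

Request:
{"method": "drive_tool", "body": {
  "series": "0.629 0.331 0.073 0 0 -0.483 0.6;0.629 0.331 0.073 0 0 -0.483 0.6;0.629 0.331 0.073 0 0 -0.483 0.6"
}}

```text
time_s: 2.5
eef_pos: [400.9, -34.8, 176.3]
ee_rot: [0.001, 0.625, 0.781, -0.001]
force: [-0.7, -0.4, 0.6]
grip_width: 0.604
```

Request:
{"method": "drive_tool", "body": {
  "series": "0.532 0.472 0.073 0 0 -0.483 0.6;0.532 0.472 0.073 0 0 -0.483 0.6;0.532 0.472 0.073 0 0 -0.483 0.6"
}}

```text
time_s: 2.8
eef_pos: [443.8, 39.6, 167.1]
ee_rot: [0.001, 0.526, 0.85, -0.001]
force: [-0.5, -0.4, 0.0]
grip_width: 0.597
```

Request:
{"method": "drive_tool", "body": {
  "series": "0.403 0.586 0.073 0 0 -0.483 0.6;0.403 0.586 0.073 0 0 -0.483 0.6;0.403 0.586 0.073 0 0 -0.483 0.6"
}}

```text
time_s: 3.1
eef_pos: [487.0, 113.8, 157.8]
ee_rot: [0.001, 0.42, 0.908, -0.001]
force: [-0.7, -0.4, 0.8]
grip_width: 0.599
```

Request:
{"method": "drive_tool", "body": {
  "series": "0.251 0.665 0.073 0 0 -0.483 0.6;0.251 0.665 0.073 0 0 -0.483 0.6;0.251 0.665 0.073 0 0 -0.483 0.6;0.251 0.665 0.073 0 0 -0.483 0.6;0.251 0.665 0.073 0 0 -0.483 0.6"
}}

```text
time_s: 3.6
eef_pos: [528.6, 186.0, 149.2]
ee_rot: [0.001, 0.309, 0.951, -0.001]
force: [0.1, -0.0, 0.2]
grip_width: 0.603
```

```bash
python3 - <<'E'
from h import *
st=telemetry.sense();P,M=pose(st);print(st['joints'],st['grip_width'])
t=rackpt(68,0,85); print(t,P); chain(P,M,t,down(rack[2]),1)
C=[]
for n in ['side','top']:
    c=eyes.capture(n);pickle.dump(c,open(n+'1.pkl','wb'));C.append(c)
def crop(c,x0,y0,w,h,k):
    f=np.ascontiguousarray(cv2.resize(c['frame'][y0:y0+h,x0:x0+w,::-1],None,fx=k,fy=k,interpolation=cv2.INTER_CUBIC))
    for q in [rackpt(70,-50,64),rackpt(70,50,64),rackpt(68,0,64)]:
        p=(proj(c,q)[0]-[x0,y0]+.5)*k; cv2.circle(f,tuple(int(v) for v in p),3,(255,0,255),1)
    return f
cv2.imwrite('pics/above.png',np.hstack([crop(C[0],215,190,100,110,4),crop(C[1],165,195,100,110,4)]))
E
```

```text
[ 0.13061356  0.46400034  1.50278337 -0.00291901  1.17400476 -0.80975483] 0.6033837088777677
[523.77959406 189.05190945  85.        ] [528.59486178 186.04287402 149.1903692 ]
[ 0.049 -0.003  0.535] [-0.003  0.005 -0.005]
```

View pics/above.png

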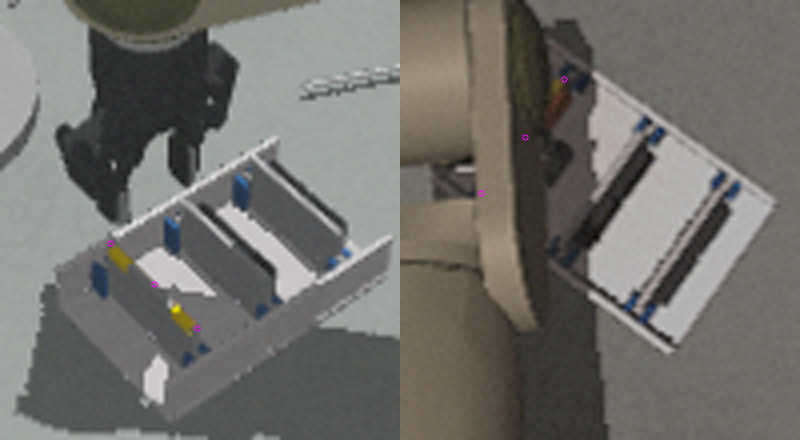

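The side view shows the predicted pad-edge marks (110,243)–(197,328) sitting on the yellow-edged pad. The open fingers are above it, so I descend.

Request:
{"method": "drive_tool", "body": {
  "series": "0.05 0 0.15 0 0 0 0.6;0.05 0 0.3 0 0 0 0.6;0.05 0 0.45 0 0 0 0.6;0.05 0 0.535 0 0 0 0.6;0.05 0 0.535 0 0 0 0.6"
}}

```text
time_s: 4.2
eef_pos: [523.2, 189.4, 84.3]
ee_rot: [0.0, 0.309, 0.951, -0.001]
force: [0.7, 0.4, -1.1]
grip_width: 0.601
```

```bash
python3 - <<'E'
from h import *
st=telemetry.sense();P,M=pose(st);print(st['force'])
t=rackpt(68,0,29); print(t,P); chain(P,M,t,down(rack[2]),1)
E
```

```text
[ 0.71315626  0.37559323 -1.10641277]
[523.77959406 189.05190945  29.        ] [523.2038222  189.38771458  84.34583491]
[-0.005  0.002  0.461] [-0.005  0.002 -0.005]
```

Request:
{"method": "drive_tool", "body": {
  "series": "0 0 0.15 0 0 0 0.6;0 0 0.3 0 0 0 0.6;0 0 0.4 0 0 0 0.6;0 0 0.46 0 0 0 0.6;0 0 0.46 0 0 0 0.6"
}}

```text
time_s: 4.7
eef_pos: [523.1, 189.1, 28.9]
ee_rot: [-0.0, 0.31, 0.951, -0.001]
force: [-0.9, -0.2, 0.0]
grip_width: 0.598
```

Request:
{"method": "drive_tool", "body": {
  "series": "0 0 0 0 0 0 0.3;0 0 0 0 0 0 0.2;0 0 0 0 0 0 0;0 0 0 0 0 0 0;0 0 0 0 0 0 0;0 0 0 0 0 0 0;0 0 0 0 0 0 0;0 0 0 0 0 0 0",
  "newtons": 60
}}

```text
time_s: 5.5
eef_pos: [523.5, 189.2, 29.6]
ee_rot: [0.0, 0.31, 0.951, -0.001]
force: [-1.6, -0.1, 6.6]
grip_width: 0.104
```

Request:
{"method": "drive_tool", "body": {
  "series": "0 0 -0.1 0 0 0 0;0 0 -0.2 0 0 0 0;0 0 -0.35 0 0 0 0;0 0 -0.5 0 0 0 0;0 0 -0.7 0 0 0 0;0 0 -0.9 0 0 0 0;0 0 -1 0 0 0 0;0 0 -1 0 0 0 0"
}}

```text
time_s: 6.3
eef_pos: [524.1, 189.7, 151.4]
ee_rot: [0.002, 0.309, 0.951, -0.0]
force: [-0.2, -0.2, -2.4]
grip_width: 0.105
```

Request:
{"method": "drive_tool", "body": {
  "series": "0 0 -0.2 0 0 0 0;0 0 -0.5 0 0 0 0;0 0 -0.7 0 0 0 0;0 0 -0.7 0 0 0 0;0 0 -0.7 0 0 0 0"
}}

```text
time_s: 6.8
eef_pos: [523.3, 189.8, 233.6]
ee_rot: [0.001, 0.309, 0.951, -0.001]
force: [-0.0, 0.4, -1.8]
grip_width: 0.107
```

```bash
python3 - <<'E'
from h import *
import lens
st=telemetry.sense();P,M=pose(st);print(st['force'],st['grip_width'],P)
C=[]
for n in ['side','top']:
    c=eyes.capture(n);pickle.dump(c,open(n+'2.pkl','wb'));C.append(c)
# pad pose assumed: tool y = pad x, tool z=-pad z, pad x offset -2, pad origin 21 below.. 
O=P+M@[0,2,21.3]; A=np.c_[-M[:,0],M[:,1],-M[:,2]]
A=np.c_[M[:,1],np.cross(-M[:,2],M[:,1]),-M[:,2]]
def crop(c,x0,y0,w,h,k):
    f=np.ascontiguousarray(cv2.resize(c['frame'][y0:y0+h,x0:x0+w,::-1],None,fx=k,fy=k,interpolation=cv2.INTER_CUBIC))
    for q in [(0,-50,0),(0,50,0),(0,-50,56),(0,50,56)]:
        p=(proj(c,O+A@q)[0]-[x0,y0]+.5)*k; cv2.circle(f,tuple(int(v) for v in p),3,(255,0,255),1)
    return f
ctr=[proj(c,O)[0].astype(int)-[50,60] for c in C]; print(ctr)
cv2.imwrite('pics/lift.png',np.hstack([crop(c,max(x[0],0),max(x[1],0),100,110,4) for c,x in zip(C,ctr)]))
Rz,o,Rl,l=lens.frame(np.load('lens.npy'))
F=l+Rl@[120,0,0]; O2=F+Rl@[7,0,-28]; M2=np.c_[-Rl[:,1],Rl[:,0],-Rl[:,2]]; print(np.linalg.det(M2))
T2=O2-M2@[0,2,21.3]; print('target',T2); 
mid=T2+[ 0,120,60.]  # waypoint
print('mid');chain(P,M,mid,M2,4)
E
```

```text
[-0.04278783  0.43449765 -1.76294173] 0.10685395525006439 [523.3099652  189.75994654 233.6324729 ]
[array([202, 165]), array([134, 164])]
-1.0000000000000007
target [ 494.59782742 -188.14678674  159.50416534]
midTraceback (most recent call last):
  File "<stdin>", line 21, in <module>
  File "h.py", line 17, in chain
    rv=R.from_matrix(M.T@M2).as_rotvec()
       ~~~~~~~~~~~~~^^^^^^^^
  File "scipy/spatial/transform/_rotation.pyx", line 1143, in scipy.spatial.transform._rotation.Rotation.from_matrix
ValueError: Non-positive determinant (left-handed or null coordinate frame) in rotation matrix 0: [[-5.95073859e-01  7.78620644e-01 -1.99090421e-01]
 [ 8.03670962e-01  5.76434484e-01 -1.47771007e-01]
 [ 2.94972768e-04  2.47937854e-01  9.68775894e-01]].
```

View pics/lift.png

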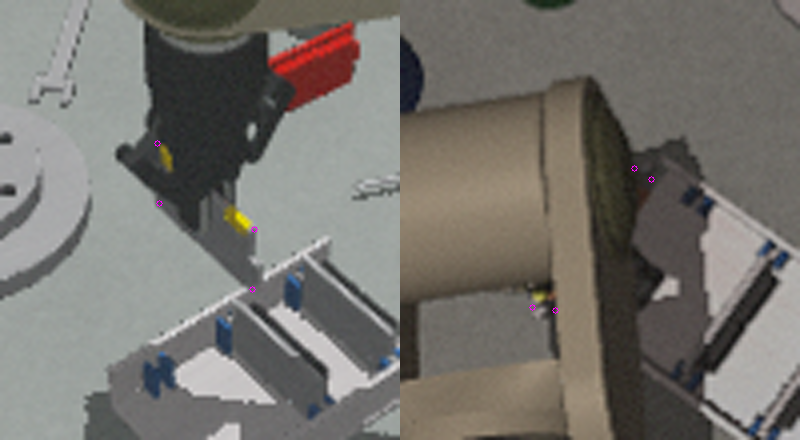

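The pad is held and clear of the rack. The model corners (157,143), (254,229) and (252,289) coincide with its visible corners.

```bash
cat > tgt.py <<'E'
from h import *
import lens
def target(dx=120,p=None):
    Rz,o,Rl,l=lens.frame(np.load('lens.npy') if p is None else p)
    M2=np.c_[Rl[:,1],Rl[:,0],-Rl[:,2]]
    return l+Rl@[dx+7,0,-28]-M2@[0,2,21.3],M2
E
python3 - <<'E'
from tgt import *
P,M=pose(telemetry.sense())
T2,M2=target(); print(T2)
chain(P,M,T2+[-20,120,40],M2,4)
E
```

```text
[ 494.59782742 -188.14678674  159.50416534]
[-0.234 -0.494  0.071] [ 0.116 -0.059 -0.464]
[-0.113 -0.529  0.106] [ 0.116 -0.059 -0.464]
[ 0.015 -0.533  0.139] [ 0.116 -0.059 -0.464]
[ 0.141 -0.506  0.167] [ 0.116 -0.059 -0.464]
```

Request:
{"method": "drive_tool", "body": {
  "series": "-0.117 -0.247 0.035 0.058 -0.03 -0.232 0;-0.234 -0.494 0.071 0.116 -0.059 -0.464 0;-0.234 -0.494 0.071 0.116 -0.059 -0.464 0;-0.234 -0.494 0.071 0.116 -0.059 -0.464 0"
}}

```text
time_s: 7.3
eef_pos: [510.5, 125.1, 223.6]
ee_rot: [0.004, 0.198, 0.98, -0.033]
force: [-0.8, -0.4, -1.5]
grip_width: 0.103
```

Request:
{"method": "drive_tool", "body": {
  "series": "-0.056 -0.265 0.053 0.058 -0.03 -0.232 0;-0.113 -0.529 0.106 0.116 -0.059 -0.464 0;-0.113 -0.529 0.106 0.116 -0.059 -0.464 0;-0.113 -0.529 0.106 0.116 -0.059 -0.464 0"
}}

```text
time_s: 7.7
eef_pos: [498.4, 61.1, 214.9]
ee_rot: [0.009, 0.084, 0.994, -0.064]
force: [-0.4, 0.2, -2.0]
grip_width: 0.11
```

Request:
{"method": "drive_tool", "body": {
  "series": "0.007 -0.265 0.07 0.058 -0.03 -0.232 0;0.015 -0.533 0.139 0.116 -0.059 -0.464 0;0.015 -0.533 0.139 0.116 -0.059 -0.464 0;0.015 -0.533 0.139 0.116 -0.059 -0.464 0"
}}

```text
time_s: 8.1
eef_pos: [486.3, -2.6, 206.4]
ee_rot: [0.014, -0.031, 0.995, -0.094]
force: [0.3, 0.2, -2.0]
grip_width: 0.107
```

Request:
{"method": "drive_tool", "body": {
  "series": "0.07 -0.253 0.083 0.058 -0.03 -0.232 0;0.141 -0.506 0.167 0.116 -0.059 -0.464 0;0.141 -0.506 0.167 0.116 -0.059 -0.464 0;0.141 -0.506 0.167 0.116 -0.059 -0.464 0"
}}

```text
time_s: 8.5
eef_pos: [474.2, -66.2, 198.1]
ee_rot: [0.018, -0.146, 0.981, -0.123]
force: [0.1, -0.1, -1.9]
grip_width: 0.108
```

```bash
python3 - <<'E'
from tgt import *
st=telemetry.sense();P,M=pose(st);print(P,np.round(st['joints'],2),st['force'],st['grip_width'])
T2,M2=target(); print(T2)
chain(P,M,T2+M2@[0,20,0],M2,1)
chain(P,M,T2+M2@[0,20,0],M2,2)
E
```

```text
[474.15869959 -66.19686255 198.06533472] [-0.27  0.2   1.76 -0.24  1.06 -2.03] [ 0.12494826 -0.07160216 -1.88400761] 0.10832305033552188
[ 494.59782742 -188.14678674  159.50416534]
[ 0.135 -0.744  0.565] [ 0.007 -0.004 -0.016]
[ 0.067 -0.372  0.282] [ 0.003 -0.002 -0.008]
[ 0.069 -0.371  0.283] [ 0.003 -0.002 -0.008]
```

Request:
{"method": "drive_tool", "body": {
  "series": "0.034 -0.15 0.14 0 0 0 0;0.068 -0.3 0.28 0 0 0 0;0.1 -0.45 0.42 0 0 0 0;0.135 -0.6 0.565 0.007 -0.004 -0.016 0;0.135 -0.744 0.565 0.007 -0.004 -0.016 0;0.135 -0.744 0.565 0.007 -0.004 -0.016 0;0.135 -0.744 0.565 0.007 -0.004 -0.016 0"
}}

```text
time_s: 9.2
eef_pos: [489.3, -168.6, 154.5]
ee_rot: [0.02, -0.15, 0.981, -0.125]
force: [-0.1, -0.2, -2.0]
grip_width: 0.102
```

```bash
python3 - <<'E'
from tgt import *
st=telemetry.sense();P,M=pose(st);print(P,st['force'],st['grip_width'])
T2,M2=target(); chain(P,M,T2,M2,1)
Rz,o,Rl,l=lens.frame(np.load('lens.npy'))
O=P+M@[0,2,21.3]; A=np.c_[M[:,1],M[:,0],-M[:,2]]
out=[]
for n,(x0,y0) in dict(side=(255,75),top=(330,165)).items():
    c=eyes.capture(n);pickle.dump(c,open(n+'3.pkl','wb')); k=5
    f=np.ascontiguousarray(cv2.resize(c['frame'][y0:y0+100,x0:x0+80,::-1],None,fx=k,fy=k,interpolation=cv2.INTER_CUBIC))
    def mk(q,col):
        p=(proj(c,q)[0]-[x0,y0]+.5)*k; cv2.circle(f,tuple(int(v) for v in p),3,col,1)
    for q in [(0,-50,0),(0,50,0),(0,-50,56),(0,50,56)]: mk(O+A@q,(255,0,255))
    for a in np.linspace(0,6.28,25): mk(l+Rl@[0,30*np.cos(a),30*np.sin(a)],(0,255,255))
    for x in (0,40,80,120): mk(l+Rl@[x,0,0],(0,255,0))
    out.append(f)
cv2.imwrite('pics/near.png',np.hstack(out))
E
```

```text
[ 489.33769988 -168.64289536  154.52471368] [-0.06988125 -0.18918031 -2.03578136] 0.1016481328524731
[ 0.007 -0.173  0.002] [ 0.     0.002 -0.001]
```

View pics/near.png

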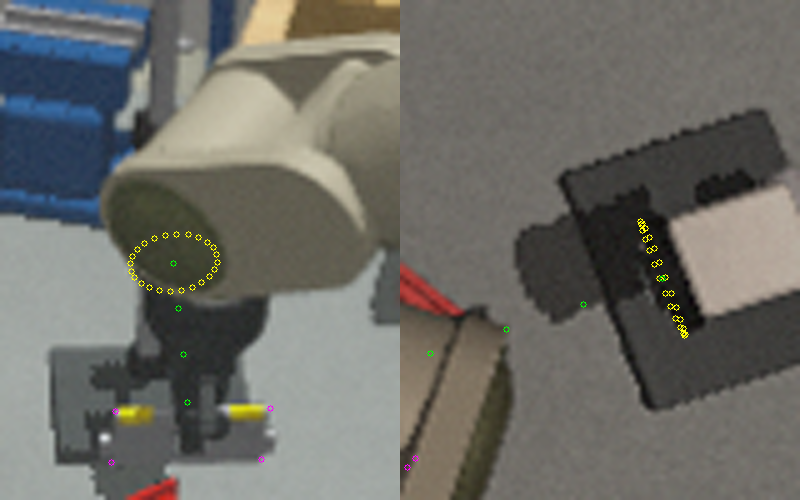

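In the side view the pad's corners (115,411), (270,408) and (262,460) match the model. The predicted line of sight (green) runs to the pad's middle. Before the last 20 mm I check how sensitive the tilt estimate is.

```bash
python3 - <<'E'
from h import *
import lens
p0=np.load('lens.npy')
for t in (.15,.2,.25,.3,.35,.4):
    g=lambda q:lens.f(np.r_[q[:5],t,q[5:]])
    r=least_squares(g,np.delete(p0,5),x_scale=[10,10,.1,10,10,3,3],loss='soft_l1'); q=np.r_[r.x[:5],t,r.x[5:]]
    _,_,Rl,l=lens.frame(q); print(t,round(r.cost,2),np.round(q[3:7],2),np.round(l+Rl@[120,0,0],1))
out=[]
Rz,o,Rl,l=lens.frame(p0); d=p0[6]
for c,(x0,y0) in ((lens.S,(272,95)),(lens.T,(372,195))):
    k=10
    f=np.ascontiguousarray(cv2.resize(c['frame'][y0:y0+45,x0:x0+40,::-1],None,fx=k,fy=k,interpolation=cv2.INTER_CUBIC))
    px=lambda L:((proj(c,l+np.array(L)@Rl.T)-[x0,y0]+.5)*k).astype(int)
    v=px([(a,b,e) for a in (-d,-60-d) for b in (-26,26) for e in (-25,25)])
    for i in range(8):
        for j in (1,2,4):
            if not i&j: cv2.line(f,tuple(map(int,v[i])),tuple(map(int,v[i|j])),(0,0,255),1)
    a=np.linspace(0,2*np.pi,40)
    for x in (0,-d): cv2.polylines(f,[px(np.c_[0*a+x,30*np.cos(a),30*np.sin(a)])],True,(255,255,0),1)
    out.append(f)
cv2.imwrite('pics/wire.png',np.hstack(out))
E
```

```text
0.15 5.11 [9.2300e+01 2.0093e+02 1.5000e-01 1.0350e+01] [ 493.9 -184.8  183. ]
0.2 4.6 [ 90.25 199.13   0.2    9.91] [ 494.7 -187.8  175.3]
0.25 4.41 [ 88.3  197.41   0.25   9.63] [ 495.5 -191.   167.7]
0.3 4.56 [ 86.48 195.79   0.3    9.55] [ 496.4 -194.3  160.3]
0.35 5.01 [ 84.73 194.26   0.35   9.61] [ 497.4 -197.8  153.1]
0.4 5.68 [ 83.01 192.84   0.4    9.74] [ 498.5 -201.6  146.1]
```

View pics/wire.png

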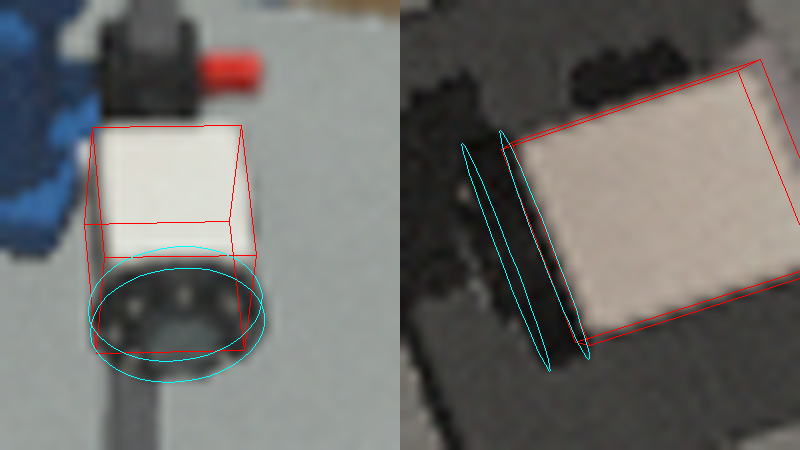

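```bash
python3 - <<'E'
from h import *
import lens
p0=np.load('lens.npy'); Rz,o,Rl,l=lens.frame(p0); d=p0[6]
c=lens.T; V=np.array(c['view']); cam=-V[:3,:3].T@V[:3,3]
h=l+Rl@[-40,0,25]; v=(cam-h)/np.linalg.norm(cam-h); fw=Rz[:,0]
print('cam',cam,'phi (view dir lean forward of vertical, rad)',np.arctan2(v@fw,v[2]),'lat',np.arctan2(v@Rz[:,1],v[2]))
g=c['frame'].astype(np.float32).mean(2)
for y in (-22,-16,16,22):
    xs=np.arange(30,-110,-2.); q=proj(c,np.array([h+Rz@[40,0,0]+Rz@[x,y,0] for x in xs])).astype(np.float32)
    print(y,[int(a) for a in cv2.remap(g,q[:,:1],q[:,1:],cv2.INTER_LINEAR)[:,0]])
E
```

```text
cam [ 447.01124866  -10.55354132 1175.58844544] phi (view dir lean forward of vertical, rad) 0.3414505681020398 lat -0.008248898851160445
-22 [23, 30, 30, 31, 29, 26, 31, 29, 29, 31, 32, 31, 24, 19, 18, 25, 24, 22, 28, 56, 119, 149, 154, 151, 153, 155, 154, 154, 157, 159, 156, 157, 158, 157, 156, 159, 158, 158, 159, 165, 165, 162, 162, 167, 164, 161, 163, 168, 162, 146, 130, 125, 120, 112, 102, 103, 108, 109, 107, 108, 107, 108, 109, 109, 108, 107, 106, 107, 101, 103]
-16 [28, 30, 34, 33, 29, 28, 30, 31, 32, 29, 26, 45, 45, 24, 22, 22, 21, 21, 30, 74, 124, 152, 158, 156, 156, 157, 158, 158, 158, 160, 158, 159, 159, 159, 162, 162, 162, 163, 165, 164, 163, 164, 165, 166, 165, 166, 168, 169, 166, 154, 136, 126, 123, 110, 105, 105, 109, 106, 106, 106, 108, 108, 106, 107, 93, 61, 21, 9, 11, 12]
16 [37, 53, 62, 64, 64, 63, 63, 63, 65, 62, 56, 62, 55, 22, 20, 21, 24, 21, 22, 69, 119, 149, 160, 158, 160, 160, 160, 159, 160, 161, 164, 164, 162, 162, 163, 162, 163, 164, 165, 164, 167, 168, 168, 163, 166, 168, 169, 170, 167, 158, 139, 125, 118, 107, 101, 104, 107, 106, 108, 107, 106, 106, 110, 109, 104, 93, 77, 65, 68, 63]
22 [36, 53, 63, 63, 64, 63, 62, 61, 60, 59, 58, 62, 56, 27, 23, 20, 19, 16, 20, 54, 102, 132, 144, 151, 147, 143, 145, 150, 146, 143, 143, 146, 145, 143, 144, 147, 146, 145, 146, 149, 148, 148, 147, 153, 153, 148, 148, 152, 155, 143, 131, 123, 123, 107, 102, 104, 108, 109, 108, 106, 107, 107, 107, 103, 104, 106, 108, 107, 103, 105]
```

```bash
python3 - <<'E'
from h import *
import lens
p0=np.load('lens.npy'); Rz,o,Rl,l=lens.frame(p0); d=p0[6]
V=np.array(lens.S['view']); cam=-V[:3,:3].T@V[:3,3]; h=l+Rl@[-40,0,25]; v=(cam-h)/np.linalg.norm(cam-h); print('side e',np.arctan2(v[2],v@Rz[:,0]),'lat',v@Rz[:,1])
for nm,c,k in (('S',lens.S,60),('T',lens.T,60)):
    g=c['frame'].astype(np.float32).mean(2)
    xs=np.arange(-d+16,-d-60-22,-2.)
    for y in (-22,-18,18,22):
        q=proj(c,np.array([l+Rl@[x,y,25] for x in xs])).astype(np.float32)
        a=cv2.remap(g,q[:,:1],q[:,1:],cv2.INTER_LINEAR)[:,0]
        print(nm,y,'x from',round(xs[0],1),[int(b) for b in a])
    for x in (-d-15,-d-45):
        ys=np.arange(-38,39,2.)
        q=proj(c,np.array([l+Rl@[x,y,25] for y in ys])).astype(np.float32)
        a=cv2.remap(g,q[:,:1],q[:,1:],cv2.INTER_LINEAR)[:,0]
        print(nm,'across',round(x),[int(b) for b in a])
E
```

```text
side e 0.5821480718685343 lat -0.1040263156044458
S -22 x from 6.4 [45, 47, 51, 62, 73, 99, 125, 150, 173, 191, 198, 204, 201, 200, 199, 196, 197, 198, 197, 197, 197, 197, 196, 196, 196, 195, 196, 197, 196, 197, 196, 196, 194, 193, 191, 182, 172, 148, 118, 91, 70, 50, 53, 53, 53, 52, 51, 46, 41]
S -18 x from 6.4 [48, 47, 47, 48, 50, 83, 120, 151, 181, 202, 211, 219, 219, 218, 218, 218, 217, 217, 217, 216, 216, 216, 217, 217, 216, 216, 217, 217, 217, 216, 216, 217, 217, 217, 216, 208, 201, 178, 151, 119, 75, 39, 39, 39, 39, 39, 39, 39, 39]
S 18 x from 6.4 [54, 49, 50, 54, 66, 96, 123, 155, 186, 201, 214, 218, 218, 218, 218, 217, 217, 217, 217, 218, 218, 218, 218, 218, 217, 218, 218, 218, 218, 218, 218, 218, 218, 218, 218, 217, 214, 205, 196, 181, 164, 153, 145, 135, 114, 95, 83, 74, 71]
S 22 x from 6.4 [60, 65, 72, 80, 91, 112, 136, 160, 185, 197, 208, 211, 210, 209, 208, 207, 206, 206, 206, 208, 209, 210, 211, 211, 212, 212, 212, 212, 212, 211, 211, 211, 211, 210, 209, 207, 203, 194, 186, 175, 163, 154, 148, 140, 125, 108, 94, 80, 75]
S across -25 [80, 123, 144, 145, 118, 90, 120, 15
[... 1065 characters left out ...]
147, 127, 117, 108, 88, 98, 108, 107, 105, 106, 106, 105]
T 22 x from 6.4 [61, 63, 30, 23, 20, 19, 16, 21, 63, 110, 137, 147, 152, 148, 143, 149, 149, 145, 144, 146, 147, 144, 144, 146, 147, 144, 145, 149, 147, 146, 147, 151, 151, 144, 149, 151, 148, 133, 124, 124, 107, 102, 105, 108, 108, 107, 105, 109, 107]
T across -25 [54, 58, 60, 63, 57, 61, 95, 133, 154, 161, 159, 158, 156, 155, 156, 158, 161, 161, 159, 158, 158, 158, 158, 160, 160, 158, 159, 159, 162, 161, 151, 118, 53, 55, 59, 60, 59, 58, 59]
T across -55 [59, 58, 57, 50, 41, 62, 99, 139, 166, 166, 165, 166, 167, 167, 166, 167, 166, 165, 167, 166, 167, 167, 167, 166, 167, 167, 167, 164, 166, 164, 150, 114, 48, 57, 61, 60, 57, 59, 60]
```

```bash
cat > fit2.py <<'E'
from h import *
import lens
p0=np.load('lens0.npy') if __import__('os').path.exists('lens0.npy') else np.load('lens.npy'); np.save('lens0.npy',p0)
_,_,R0,l0=lens.frame(p0)
S,T=lens.S,lens.T
pt=lambda c,x,y:proj(c,l0+R0@[x,y,25])[0]
yS,yT=24.4,24.7
obs=[(S,-6.3,0,'f'),(S,-70.8,0,'b'),(S,-25,-24.2,'-'),(S,-25,24.2,'+'),(S,-55,-24.6,'-'),(S,-55,24.4,'+'),
     (T,-10.4,0,'f'),(T,-67,0,'b'),(T,-25,-25.2,'-'),(T,-25,24.2,'+'),(T,-55,-25.2,'-'),(T,-55,24.2,'+')]
ext=np.array([272+9.0,95+25.8,272+26.5,95+37.9])-.5
def f(p,t=None):
    p=np.array(p,float)
    if t is not None: p[5]=t
    _,_,Rl,l=lens.frame(p[:6]); d,bv,dr=p[6],p[7],p[8]; sh={id(S):p[9:11],id(T):p[11:13]}
    res=[]
    for c,x,y,k in obs:
        q=pt(c,x,y); P=lambda L:proj(c,l+Rl@L)[0]+sh[id(c)]
        if k in 'fb':
            X=-d-bv if k=='f' else -d-60+bv; a,b=P([X,-20,25]),P([X,20,25])
        else:
            Y=(26-bv)*(1 if k=='+' else -1); a,b=P([-d-5,Y,25]),P([-d-55,Y,25])
        n=np.array([-(b-a)[1],(b-a)[0]])/np.linalg.norm(b-a); res.append((q-a)@n/.25)
    a=np.linspace(0,6.28,60); cc=np.c_[0*a,30*np.cos(a),30*np.sin(a)]
    E=np.vstack([proj(S,l+(cc+[x,0,0])@Rl.T) for x in (0,-d)])+sh[id(S)]
    res+=list((np.r_[E.min(0),E.max(0)]-ext)/.5)
    C=np.array([p[0],p[1],0])+R.from_euler('z',p[2]).apply([-30,0,344])
    res+=list((proj(T,C)[0]+p[11:13]-lens.colT[0])/.5)+list((proj(S,C)[0]+p[9:11]-lens.colS[0])/.5)
    F=np.array([p[0],p[1],0])+R.from_euler('z',p[2]).apply([[65,-75,11],[-65,-75,11],[-65,75,11],[65,75,11]])
    res+=list(((proj(T,F)+p[11:13]-lens.foot)/.8).ravel())
    return np.r_[res,(d-10)/3,(bv-1.5)/.7,p[9:13]/.7]
if __name__=='__main__':
    x0=np.r_[p0[:7],1.5,0,0,0,0,0]; sc=[10,10,.1,10,10,.1,3,1,1,1,1,1,1]
    for t in (.2,.25,.3,.35,.4,.45,.5,None):
        r=least_squares(f,x0,x_scale=sc,loss='soft_l1',args=(t,)); q=r.x.copy(); q[5]=t or q[5]
        _,_,Rl,l=lens.frame(q); print(t,round(r.cost,2),np.round(q[:8],2),np.round(l,1),np.round(l+Rl@[120,0,0],1))
    print(np.round(f(q),1)); np.save('lens.npy',q)
E
python3 fit2.py
```

```text
0.2 13.07 [ 5.5702e+02 -3.8609e+02  1.8800e+00  8.5140e+01  1.9596e+02  2.0000e-01
  5.1000e+00  1.2900e+00] [ 531.3 -304.9  196. ] [ 495.8 -192.8  172.1]
0.25 10.25 [ 5.5709e+02 -3.8607e+02  1.8800e+00  8.5440e+01  1.9520e+02  2.5000e-01
  6.6500e+00  1.3500e+00] [ 531.2 -304.6  195.2] [ 496.1 -193.8  165.5]
0.3 7.81 [ 5.5715e+02 -3.8605e+02  1.8800e+00  8.5570e+01  1.9438e+02  3.0000e-01
  8.1200e+00  1.4000e+00] [ 531.2 -304.5  194.4] [ 496.5 -195.2  158.9]
0.35 5.84 [ 5.5721e+02 -3.8604e+02  1.8800e+00  8.5400e+01  1.9339e+02  3.5000e-01
  9.4600e+00  1.4300e+00] [ 531.3 -304.7  193.4] [ 497.1 -197.3  152.2]
0.4 4.86 [ 5.5725e+02 -3.8607e+02  1.8800e+00  8.4810e+01  1.9203e+02  4.0000e-01
  1.0620e+01  1.4800e+00] [ 531.5 -305.3  192. ] [ 497.9 -200.   145.3]
0.45 5.66 [ 5.5729e+02 -3.8614e+02  1.8800e+00  8.4040e+01  1.9042e+02  4.5000e-01
  1.1810e+01  1.5300e+00] [ 531.7 -306.1  190.4] [ 498.8 -203.2  138.2]
0.5 7.75 [ 5.5733e+02 -3.8619e+02  1.8800e+00  8.3490e+01  1.8880e+02  5.0000e-01
  1.3320e+01  1.5100e+00] [ 531.9 -306.7  188.8] [ 499.8 -206.4  131.3]
None 4.85 [ 5.5725e+02 -3.8608e+02  1.8800e+00  8.4750e+01  1.9191e+02  4.0000e-01
  1.0710e+01  1.4800e+00] [ 531.5 -305.3  191.9] [ 497.9 -200.2  144.8]
[ 0.2 -0.2  0.5 -0.2 -0.4 -0.5 -0.4  0.5 -0.6  0.2 -0.2  0.2 -0.5  0.2
 -0.3 -0.1 -0.1 -0.4 -0.7 -0.   0.2 -1.  -0.2 -1.7  1.   1.2 -1.2  1.2
  0.2 -0.   0.1 -0.  -0.  -0.1]
```

The edge-based refit with both views gives a tilt of 0.40 ± 0.05 rad. That beats the first guess of 0.25 and also explains the visible back-face strip. I correct to it.

```bash
python3 - <<'E'
from tgt import *
st=telemetry.sense();P,M=pose(st);q=np.load('lens.npy');print(q[5])
T2,M2=target(120,q); print(T2); chain(P,M,T2,M2,1)
E
```

```text
0.40375802068731903
[ 497.3294245  -198.34172783  136.63992791]
[ 0.009 -0.213  0.209] [ 0.301 -0.002 -0.008]
```

Request:
{"method": "drive_tool", "body": {
  "series": "0 -0.05 0.05 0.075 0 0 0;0 -0.1 0.1 0.15 0 0 0;0.005 -0.15 0.15 0.225 0 0 0;0.009 -0.213 0.209 0.301 -0.002 -0.008 0;0.009 -0.213 0.209 0.301 -0.002 -0.008 0;0.009 -0.213 0.209 0.301 -0.002 -0.008 0;0.009 -0.213 0.209 0.301 -0.002 -0.008 0;0.009 -0.213 0.209 0.301 -0.002 -0.008 0"
}}

```text
time_s: 10.1
eef_pos: [497.5, -198.2, 137.0]
ee_rot: [0.031, -0.151, 0.968, -0.198]
force: [-1.0, -0.1, -1.3]
grip_width: 0.103
```

```bash
python3 - <<'E'
from tgt import *
st=telemetry.sense();P,M=pose(st);q=np.load('lens.npy');print(P,st['force'],st['grip_width'],np.abs(st['dq']).max(),st['time_s'])
T2,M2=target(120,q); chain(P,M,T2,M2,1)
_,_,Rl,l=lens.frame(q)
O=P+M@[0,2,21.3]; A=np.c_[M[:,1],M[:,0],-M[:,2]]
out=[]
for n,(x0,y0) in dict(side=(255,75),top=(330,165)).items():
    c=eyes.capture(n); k=5
    f=np.ascontiguousarray(cv2.resize(c['frame'][y0:y0+110,x0:x0+80,::-1],None,fx=k,fy=k,interpolation=cv2.INTER_CUBIC))
    def mk(w,col):
        p=(proj(c,w)[0]-[x0,y0]+.5)*k; cv2.circle(f,tuple(int(v) for v in p),3,col,1)
    for w in [(0,-50,0),(0,50,0),(0,-50,56),(0,50,56)]: mk(O+A@w,(255,0,255))
    for a in np.linspace(0,6.28,25): mk(l+Rl@[0,30*np.cos(a),30*np.sin(a)],(0,255,255))
    for x in (0,40,80,120): mk(l+Rl@[x,0,0],(0,255,0))
    out.append(f)
cv2.imwrite('pics/final.png',np.hstack(out))
E
```

```text
[ 497.46931089 -198.18169962  137.00079243] [-0.96041797 -0.1032913  -1.25724632] 0.1027518095558303 0.005345016639382007 10.1
[0.002 0.    0.003] [ 0.     0.001 -0.001]
```

View pics/final.png

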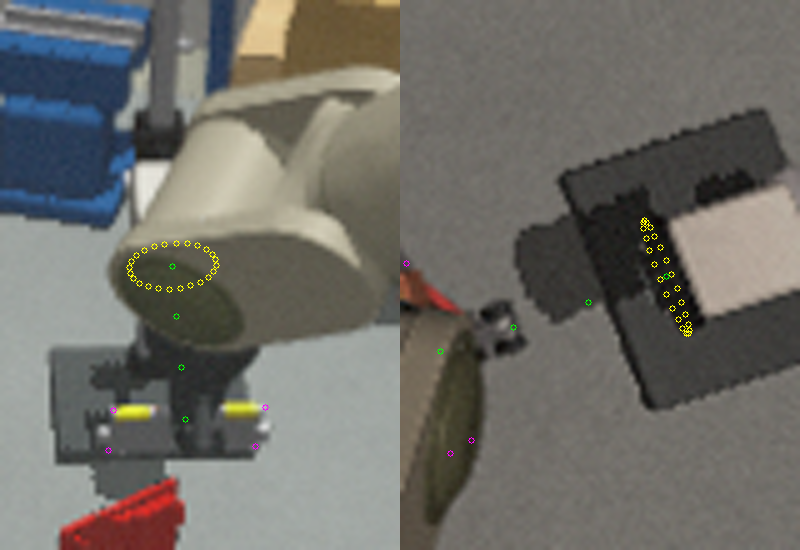

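The pad's yellow edge (113,411)–(263,408) is level and on the model. The head has not moved, the fingers are clear of it, and the joints are still.

```bash
python3 -c "
from h import *
print(ctrl.finish_job()); s=telemetry.sense(); print(s['time_s'],s['grip_width'],s['eef_pos'])"
```

```text
the job is handed in; nothing more can be done
None
the job is handed in; nothing more can be done
```

I gripped the worn pad (yellow corners, copper-brown lining) across its mid top edge at 60 N and lifted it straight out of the rack. I turned it to the camera and handed in at about 10 s while still holding it. No verdict was reported.

**Last checks:**
- The tool was within 0.5 mm of the computed pose: lining 120 mm from the lens, on its line of sight, pad axes matched to the lens axes.
- The joints were still, the jaw opening was steady at 0.103, and the outside force was about 1.6 N.
- In the last picture the pad's yellow edge was up and the predicted top corners sat on it. The camera head looked unmoved, and nothing was seen touching the pad. The arm hides part of the view.

**Tilt estimates that disagreed:** my first fit of the camera tilt gave 0.25 rad. A finer fit of the head's edges and ring light gave 0.40 ± 0.05 rad, and I used that. A narrow strip behind the head, probably its back face, suggested about 0.47. The tilt is the least certain quantity: if 0.47 is right, the pad would be about 4 degrees and 10 mm off, inside the limits of 10 degrees and 18 mm.

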